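Press the maker's mark into a wooden medallion

TASK

On the carving bench, take the hand stamp with the round steel foot and, holding it upright, press it firmly and steadily straight down on the middle of the round wooden blank until its sprung bed has sunk more than half-way, and keep it there for a moment. Lift it straight up off the blank without sliding it off the middle or tipping it, then stand it upright on the middle of the square cork mat and let go.

Things in the scene. Friction and masses are not known exactly. Their poses are not given: they have to be found in the camera images.
- stamp_mid (a point): Centre, half-way up, of a loose hand stamp standing upright, 110 mm tall, 0.2 to 0.33 kg. Round flat steel foot, 40 mm diameter, 28 mm high (underside 55 mm below this point). Round dark-wood handle, 30 mm diameter from 42 to 98 mm above the underside: grip there from above. z: axis, up. A like-handled bystander has a 48 mm square foot: not that one; they may swap places.
- blank_top (a point): Centre of the flat top of the round pale-wood blank (70 mm diameter, 14 mm thick), fixed on a square plywood bed (84 mm) in a square wooden frame (110 mm outside, 45 mm high). It is 64 mm above the bench when not pressed, and this point sinks with the bed. z up. The stamp's foot goes on this point.
- bed (a joint): How far the sprung bed under the round blank is pressed down, in m: 0 is up (at rest), 0.010 the hard stop. It starts to move at about 4 N, reaches 0.005 at about 8 N and the stop at about 13 N, and springs back up. A good mark needs more than 0.005; over 60 N on the stamp would crush the wood.
- rest_top (a point): Centre of the upper face of the square cork mat (100 x 100 mm, 8 mm thick, fixed flat on the bench), where the stamp is to be left standing. z up.
Mind the look-alikes: they are no part of the job. What is shaped like the part that bears stamp_mid but red is not meant.

How it is judged:
By the outcome, as a careful person would: the job done as asked, in the order asked, and still so for the second after the job is handed in, with the robot touching nothing.
It also fails if it takes over 51 s, if anything falls off the work surface, if the arm or the gripper's body presses on something with over 40 N, if the wrist force passes 120 N, or if a joint passes its speed limit or range.

ROBOT

A 6-joint arm with a two-finger parallel gripper is mounted at the origin on the work surface. World frame = base frame: x ahead of the robot, y to its left, z up, the work surface at z = 0. Lengths are in mm, angles in rad, forces in N, time in s.
With the tool pointing down it reaches from about 425 to 925 mm from the base axis. Payload 12.5 kg.
Tool frame: the origin (TCP) lies midway between the tips of the shut fingers; the grasp point (between the pads) lies 19 mm behind it; z points along the fingers, y is the line along which they close (so a half turn about z gives the same grasp; the last joint's range is limited). The gripper opens to 85 mm and grips with 20 to 120 N. Pads are 22 mm wide; open, the fingers measure 114 mm over their backs; the gripper's body (76 mm by 85 mm) begins 54 mm behind the grasp point. The pads swing forward as they close: fully open they stand 13 mm farther back than shut.
Start: joints at [-1.311, 0.491, 1.559, -0, 1.092, -0.106], TCP at [223.583, -583.657, 231.327] pointing down, gripper open.
Joint ranges: [-3.1, 3.1], [-0.84, 2.19], [0.05, 2.79], [-1.13, 4.28], [0.06, 2.93], [-2.69, 2.69]. Speed limits (rad/s): [2.22, 2.22, 2.79, 3.14, 3.14, 3.14].

INTERFACE

Orientations are given as [roll, pitch, yaw] about the fixed x, y, z axes, in that order (R = Rz(yaw) Ry(pitch) Rx(roll)).
In Python, from station import arm gives the robot as it stands.
- The arm moves only by the tool drive_tool, never from a script. Its argument "motion" is text: rows parted by semicolons, each of 7 numbers parted by spaces: the gripper's target within -1 to 1 (shut at 1, half-way at 0, fully open at -1), then the shift along the tool's x, y, z in m, then the turn, a rotation vector about the tool's x, y, z in rad. In form: hand x y z rx ry rz; .... A call has 1 to 8 rows; each row is the pose to reach, as a shift and turn from the pose commanded when the call began, along the tool's axes at that moment; what a row does not reach only later rows make up. A row lasts 1/10 s, in which the tool goes at most 50 mm and 8.59 degrees, less where a joint would pass 70% of its speed; a pose out of reach is approached as far as the arm can. A call with a gripper value outside its range is refused whole. The fingers move at their own pace and stop on an object; "newtons" is the grip in N (left out, the last holds). Time passes only in rows, so rows that repeat a pose let the fingers close. It gives the time, the measured TCP pose, the force, the opening and the grip force at its end, in the units of the state.
- arm.sense(): the state, without advancing time (a new reading comes with each control period).
- arm.read_camera(name): name is "side" or "top" or "wrist"; returns a dict with "image" (420x560x3 uint8, red, green, blue), "z_map" (420x560 float32, mm along the optical axis (not along the pixel's ray), 0 where there is no reading), "fx", "fy", "cx", "cy" (pixels), "pose" (4x4, takes a point from camera to world coordinates). Camera axes: x right, y down, z forward; pixel columns grow to the right and rows downward; lengths in mm; the calibration is good to about 2 mm. The wrist camera is an equidistant fisheye: a pixel r from the principal point sees the ray r / f radians off the axis. A picture is of the moment at which its call begins.
- arm.hand_in(): hands the job in; it is judged then, once.
The state is a dict: "time": time; "qpos": joint angles; "dq": joint speeds; "joint_torque": joint torques, N m; "tcp_pos": TCP position; "orientation": TCP orientation; "ft_force": force on the tool from outside, world axes, zero at the start; "ft_torque": the same for the moment, N m; "finger_gap": finger opening in mm; "grasp_force": force on a finger pad.
Only numpy, scipy, OpenCV 4.12 (cv2) and the standard library are available. Lean on these libraries where they do the work, as an engineer would, in place of code of your own. Each camera call takes 0.05 s, during which the arm holds its last target. There are 200 camera calls.

## Working session

There is one attempt and no reset: what is moved stays moved. The work goes in short steps, Python scripts to look and compute and a tool call to move; the robot and the scene stay as the last step left them, time stands still between calls to the robot, and variables do not carry over. Pictures are saved under pics/ and viewed, at most 10 in all, crops included, and the job is handed in when it is done.

Besides the shell and the picture viewer there is one more tool, called after ">>>" as name(argument=value, ...) on one line, values as JSON. drive_tool: Moves the arm, as the interface text tells. Its arguments: {"type":"object","properties":{"motion":{"type":"string"},"newtons":{"type":"number"}},"required":["motion"]}

```bash
mkdir -p pics; ls
python3 - <<'E'
from station import arm
import cv2, numpy as np, pickle
s=arm.sense(); print(s)
ims={}
for n in("top","side"):
    c=arm.read_camera(n); ims[n]=c
    cv2.imwrite(f"pics/{n}0.png",c["image"][:,:,::-1]); print(n,c["fx"],c["cx"],c["cy"],np.round(c["pose"],3).tolist())
pickle.dump(ims,open("c0.pkl","wb"))
E
```

```text
pics
{'time': 0.0, 'qpos': array([-1.31061373e+00,  4.91589307e-01,  1.55947621e+00, -1.58831407e-06,
        1.09170529e+00, -1.05581461e-01]), 'dq': array([-0.00089151,  0.00109005,  0.00036292,  0.00014488,  0.00129479,
        0.00015514]), 'joint_torque': array([ 9.52749215e-04, -6.18452597e+01, -2.61593771e+01, -5.97830854e-05,
        4.04226230e-03, -7.03067514e-06]), 'tcp_pos': array([ 223.50925259, -583.41254752,  230.7000466 ]), 'orientation': array([-3.14042091e+00, -1.22759196e-04,  3.65764718e-01]), 'ft_force': array([ 0.73609908,  0.44300855, -0.01354622]), 'ft_torque': array([-0.00031651, -0.00309174, -0.03982659]), 'grasp_force': 0.0, 'finger_gap': 85.02355722135002}
top 481.60556944754427 267.1097711811564 211.0697580434906 [[-0.026, -0.995, 0.093, 468.965], [-1.0, 0.027, 0.006, -35.132], [-0.009, -0.093, -0.996, 1235.072], [0.0, 0.0, 0.0, 1.0]]
side 523.7495239301351 279.72753387945323 207.90839241620435 [[-0.915, -0.218, 0.338, 105.931], [-0.402, 0.529, -0.747, 963.272], [-0.016, -0.82, -0.572, 836.081], [0.0, 0.0, 0.0, 1.0]]
```

View pics/top0.png

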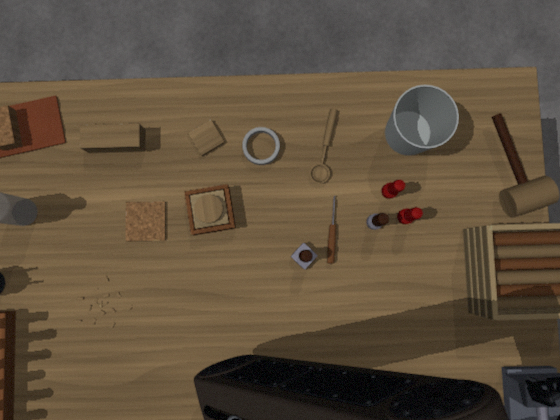

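View pics/side0.png

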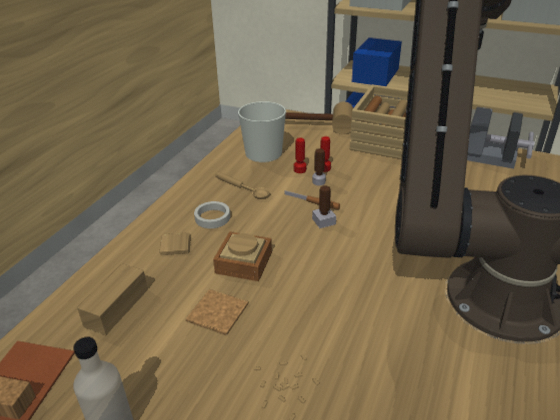

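The top view shows the round-footed stamp at about (380,219), with red look-alikes at (398,187) and (412,215). The square-footed bystander is at (304,257), the blank at (208,208) and the cork mat at (145,221). The side view agrees.

```bash
cat > h.py <<'E'
import numpy as np
def cloud(c):
    v,u=np.indices(c["z_map"].shape); z=c["z_map"]
    p=np.stack([(u-c["cx"])/c["fx"]*z,(v-c["cy"])/c["fy"]*z,z],-1)
    return p@c["pose"][:3,:3].T+c["pose"][:3,3]
def ray(c,u,v,h):
    d=c["pose"][:3,:3]@np.array([(u-c["cx"])/c["fx"],(v-c["cy"])/c["fy"],1]); o=c["pose"][:3,3]
    return (o+d*(h-o[2])/d[2])[:2]
E
python3 - <<'E'
import pickle,cv2,numpy as np
from h import *
ims=pickle.load(open("c0.pkl","rb")); c=ims["top"]; P=cloud(c)
def rep(n,u0,u1,v0,v1,lo,hi):
    q=P[v0:v1,u0:u1].reshape(-1,3); m=(q[:,2]>lo)&(q[:,2]<hi); q=q[m]
    print(n,len(q),q.mean(0).round(1),((q.min(0)+q.max(0))/2).round(1),np.ptp(q,0).round(1))
rep("stamp top",365,392,208,232,100,125)
rep("stamp foot",360,392,205,235,15,40)
rep("redA",380,408,175,202,100,125); rep("redB",396,425,203,227,100,125)
rep("square",288,320,240,272,100,125)
rep("blank",185,236,185,236,57,75)
rep("mat",115,175,195,250,4,14)
S=ims["side"];Q=cloud(S)
def rs(n,u0,u1,v0,v1,lo,hi):
    q=Q[v0:v1,u0:u1].reshape(-1,3); m=(q[:,2]>lo)&(q[:,2]<hi); q=q[m]
    print(n,len(q),q.mean(0).round(1),((q.min(0)+q.max(0))/2).round(1),np.ptp(q,0).round(1))
rs("S stamp top",312,328,145,190,106,125);rs("S blank",215,272,225,275,58,75);rs("S mat",180,255,285,335,4,14)
im=cv2.resize(c["image"][160:280,110:440,::-1],None,fx=2.4,fy=2.4,interpolation=cv2.INTER_CUBIC); cv2.imwrite("pics/crop1.png",im)
E
```

```text
stamp top 115 [ 548.3 -298.3  108.1] [ 548.9 -298.2  107.2] [28.4 25.2 14. ]
stamp foot 87 [ 545.9 -291.5   24.4] [ 548.7 -297.1   23.2] [38.3 35.7 13.3]
redA 113 [ 626.7 -340.8  107.8] [ 626.8 -340.9  106.3] [26.4 27.6 12.4]
redB 113 [ 560.2 -377.6  107.7] [ 561.7 -377.9  107.6] [26.8 26.5 14.6]
square 117 [ 466.9 -116.1  108.3] [ 466.8 -116.7  107. ] [28.  25.9 13.5]
blank 641 [588.4 115.6  64.4] [588.8 115.3  65.8] [67.  78.7 17.6]
mat 1590 [566.2 285.8   8.3] [564.  288.5   9. ] [141.2 151.7  10. ]
S stamp top 69 [ 508.7 -206.6  110. ] [ 509.5 -208.2  110.7] [101.3 203.9   9.5]
S blank 479 [588.  118.6  64.2] [589.1 116.6  63.3] [70.5 71.4 10.5]
S mat 1649 [565.7 288.    8.3] [572.  270.7   9. ] [180.8 149.2  10. ]
```

View pics/crop1.png

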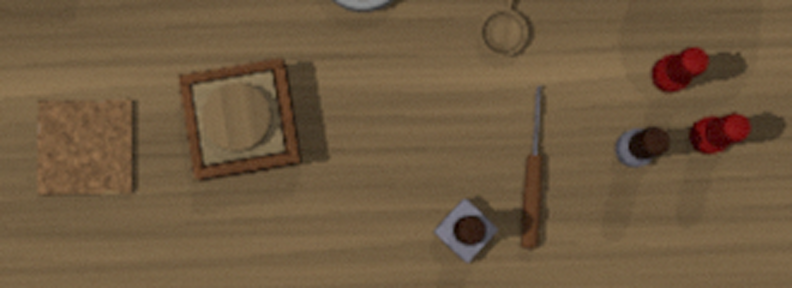

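The crop confirms the round grey foot beside the dark handle at (640,145). The reds lie at about −29° and −81° from it, so I will close the fingers along +35° (yaw 2.18).

>>> drive_tool(motion="-1 0.05 -0.02 0.005 0 0 -0.15; -1 0.1 -0.04 0.01 0 0 -0.3; -1 0.15 -0.06 0.015 0 0 -0.45; -1 0.19 -0.07 0.02 0 0 -0.6; -1 0.235 -0.09 0.025 0 0 -0.75; -1 0.28 -0.105 0.03 0 0 -0.9; -1 0.32 -0.12 0.035 0 0 -1.0; -1 0.34 -0.13 0.04 0 0 -1.1")

```text
time: 0.9
tcp_pos: [496.7, -338.1, 190.8]
orientation: [-3.141, -0.0, 1.472]
ft_force: [-0.5, 0.4, -0.3]
finger_gap: 85.3
grasp_force: 0.0
```

```bash
cat >> h.py <<'E'
from scipy.spatial.transform import Rotation as Ro
def go(s,xyz,yaw):
    R=Ro.from_euler("xyz",s["orientation"]); T=Ro.from_euler("xyz",[np.pi,0,yaw])
    print("shift m",(R.inv().apply(np.array(xyz)-s["tcp_pos"])/1000).round(4),"turn",(R.inv()*T).as_rotvec().round(3))
E
python3 - <<'E'
from station import arm
from h import *
s=arm.sense(); print(s["time"],s["tcp_pos"],s["orientation"],s["qpos"]); go(s,[548.5,-298,190],2.18)
E
```

```text
0.9 [ 496.70521459 -338.14581931  190.7922202 ] [-3.14149950e+00 -3.90474619e-04  1.47236648e+00] [-7.07715536e-01  4.99282454e-01  1.66592164e+00  3.22095690e-04
  9.76688436e-01 -6.09466046e-01]
shift m [0.045  0.0476 0.0008] turn [ 0.    -0.    -0.708]
```

>>> drive_tool(motion="-1 0.015 0.015 0 0 0 -0.15; -1 0.03 0.03 0 0 0 -0.3; -1 0.045 0.045 0 0 0 -0.45; -1 0.045 0.0475 0 0 0 -0.6; -1 0.045 0.0475 0 0 0 -0.71; -1 0.045 0.0475 0 0 0 -0.71")

```text
time: 1.5
tcp_pos: [546.5, -300.6, 190.9]
orientation: [-3.141, -0.001, 2.178]
ft_force: [-0.1, 0.1, -0.8]
finger_gap: 85.6
grasp_force: 0.0
```

Run:
```python
from station import arm
from h import *
import cv2,pickle
c=arm.read_camera("wrist"); t=arm.read_camera("top"); pickle.dump((c,t),open("c1.pkl","wb"))
cv2.imwrite("pics/w1.png",c["image"][:,:,::-1]); print(c["fx"],c["cx"],c["cy"],c["pose"].round(3).tolist())
s=arm.sense(); print(s["time"],s["tcp_pos"],s["orientation"],s["ft_force"])
```

```text
325.19226210127806 281.3598624900919 215.037900945862 [[0.822, 0.548, 0.159, 505.919], [0.57, -0.789, -0.23, -241.093], [-0.001, 0.28, -0.96, 332.732], [0.0, 0.0, 0.0, 1.0]]
1.6 [ 546.41196192 -300.85074886  191.06754028] [-3.14140098e+00 -3.65853664e-04  2.17237371e+00] [ 0.04445207 -0.46852067  0.35780295]
```

View pics/w1.png

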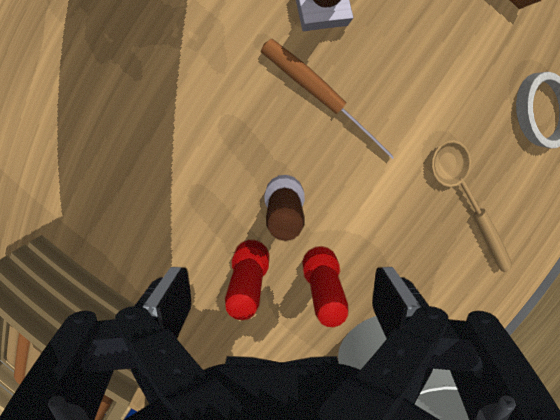

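The wrist view shows the round-footed stamp with its handle top near (286,222). The red look-alikes are at (243,300) and (330,310), and the finger lanes to left and right are free.

```bash
cat >> h.py <<'E'
def fray(c,u,v,h):
    x,y=u-c["cx"],v-c["cy"]; r=np.hypot(x,y); a=r/c["fx"]
    d=c["pose"][:3,:3]@np.array([x/r*np.sin(a),y/r*np.sin(a),np.cos(a)]); o=c["pose"][:3,3]
    return (o+d*(h-o[2])/d[2])[:2]
def fcloud(c):
    v,u=np.indices(c["z_map"].shape); x,y=u-c["cx"],v-c["cy"]; r=np.hypot(x,y)+1e-9; t=np.tan(np.minimum(r/c["fx"],1.4)); z=c["z_map"]
    return np.stack([x/r*t*z,y/r*t*z,z],-1)@c["pose"][:3,:3].T+c["pose"][:3,3]
E
python3 - <<'E'
from station import arm
from h import *
import pickle
c,t=pickle.load(open("c1.pkl","rb"))
P=fcloud(c)[170:245,255:310].reshape(-1,3)
for lo,hi in((106,116),(60,100),(22,32)):
    q=P[(P[:,2]>lo)&(P[:,2]<hi)]; print(lo,len(q),q.mean(0).round(1),((q.min(0)+q.max(0))/2).round(1),np.ptp(q,0).round(1))
print("ray",fray(c,286,222,110))
s=arm.sense(); go(s,[548.5,-298,190],2.18)
E
```

```text
106 851 [ 549.2 -298.9  108.3] [ 549.5 -299.6  108.5] [25.  25.3  4.9]
60 444 [ 543.1 -290.6   83.5] [ 549.  -297.7   80. ] [28.2 25.8 40. ]
22 372 [ 543.6 -292.1   24.7] [ 549.  -298.2   25.2] [37.7 35.3  6.3]
ray [ 548.51601692 -296.84517943]
shift m [0.0012 0.0033 0.0011] turn [-0.    -0.    -0.008]
```

>>> drive_tool(motion="-1 0.001 0.0034 0.025 0 0 0; -1 0.001 0.0034 0.05 0 0 0; -1 0.001 0.0034 0.075 0 0 0; -1 0.001 0.0034 0.1 0 0 0; -1 0.001 0.0034 0.12 0 0 0; -1 0.001 0.0034 0.135 0 0 0; -1 0.001 0.0034 0.138 0 0 0; -1 0.001 0.0034 0.138 0 0 0")

```text
time: 2.4
tcp_pos: [548.8, -298.3, 53.3]
orientation: [-3.141, -0.0, 2.175]
ft_force: [-0.1, -0.0, 0.5]
finger_gap: 85.2
grasp_force: 0.0
```

>>> drive_tool(motion="1 0 0 0 0 0 0; 1 0 0 0 0 0 0; 1 0 0 0 0 0 0; 1 0 0 0 0 0 0; 1 0 0 0 0 0 0; 1 0 0 0 0 0 0; 1 0 0 0 0 0 0; 1 0 0 0 0 0 0", newtons=80)

```text
time: 3.2
tcp_pos: [548.9, -298.3, 54.1]
orientation: [3.141, 0.001, 2.176]
ft_force: [-1.0, 0.2, 5.1]
finger_gap: 28.5
grasp_force: 78.5
```

>>> drive_tool(motion="1 0 0 -0.005 0 0 0; 1 0 0 -0.02 0 0 0; 1 0 0 -0.04 0 0 0; 1 0 0 -0.06 0 0 0; 1 0 0 -0.08 0 0 0; 1 0 0 -0.1 0 0 0; 1 0 0 -0.12 0 0 0; 1 0 0 -0.13 0 0 0")

```text
time: 4.0
tcp_pos: [549.1, -298.2, 185.9]
orientation: [3.141, 0.003, 2.176]
ft_force: [-0.4, 0.7, -3.2]
finger_gap: 28.1
grasp_force: 78.9
```

Run:
```python
from station import arm
from h import *
import cv2,pickle
c=arm.read_camera("side"); cv2.imwrite("pics/s2.png",cv2.resize(c["image"][60:260,180:420,::-1],None,fx=3,fy=3))
s=arm.sense(); print(s["time"],s["tcp_pos"],s["orientation"],s["ft_force"],s["ft_torque"],s["finger_gap"])
P=cloud(c); pickle.dump(c,open("c2.pkl","wb"))
go(s,[588.5,116.5,185],2.18)
# mat/blank centre from top view colour-free height masks, first pictures
t,w=None,None
ims=pickle.load(open("c0.pkl","rb"))
T=ims["top"]; g=cv2.medianBlur(T["image"],3)
hsv=cv2.cvtColor(g,cv2.COLOR_RGB2HSV)
for n,cc in(("top",T),("side",ims["side"])):
    Q=cloud(cc); 
    for nm,ctr,lo,hi,r in(("mat",(566,288),5.5,12,75),("blank",(588.5,116.5),60,69,45)):
        m=((Q[...,2]>lo)&(Q[...,2]<hi)&(np.hypot(Q[...,0]-ctr[0],Q[...,1]-ctr[1])<r)).astype(np.uint8)
        m=cv2.morphologyEx(m,cv2.MORPH_OPEN,np.ones((5,5)))
        k=max(cv2.findContours(m,0,1)[0],key=cv2.contourArea); rc=cv2.minAreaRect(k)
        print(n,nm,cv2.contourArea(k),ray(cc,*rc[0],8 if nm=="mat" else 64).round(1),Q[m>0].mean(0).round(1))
```

```text
4.05 [ 549.37265017 -298.4535411   186.66882652] [3.14022287 0.00368382 2.17579965] [ 0.60448719 -0.9184164  -1.48622783] [-0.00756791 -0.04814367  0.03940679] 28.23615267299095
shift m [0.319  0.2682 0.0009] turn [ 0.001  0.004 -0.004]
top mat 40.0 [532.6 301.5] [544.8 283.4   8.8]
top blank 347.5 [593.8 111.2] [592.1 111.7  64.6]
side mat 703.5 [565.9 306.4] [565.2 295.4   8.5]
side blank 403.5 [589.2 118.7] [589.1 118.2  64.4]
```

View pics/s2.png

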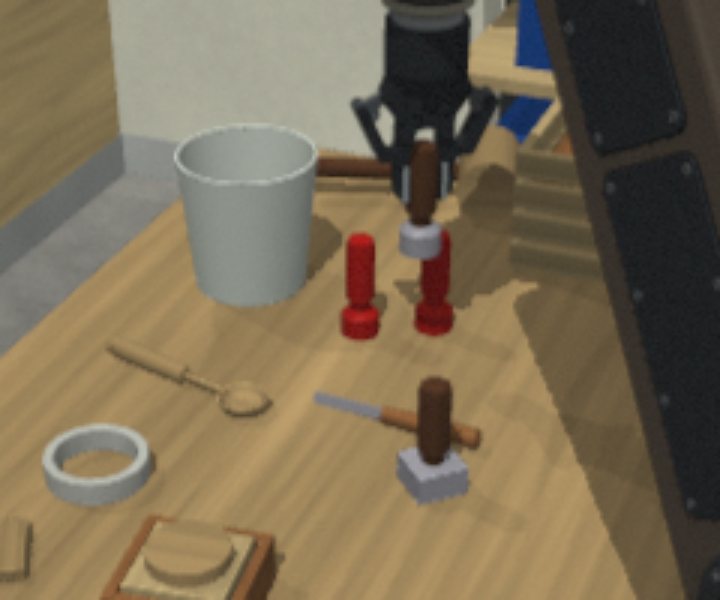

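The side crop shows the round-footed stamp held upright at (420,195) and clear of the reds. The square one is still standing at (433,440). Next I go most of the way to the blank and look from close by.

>>> drive_tool(motion="1 0.015 0.016 0 0 0 0; 1 0.04 0.043 0 0 0 0; 1 0.07 0.075 0 0 0 0; 1 0.1 0.107 0 0 0 0; 1 0.13 0.14 0 0 0 0; 1 0.16 0.172 0 0 0 0; 1 0.18 0.193 0 0 0 0; 1 0.19 0.205 0 0 0 0")

```text
time: 4.85
tcp_pos: [609.2, -22.8, 182.8]
orientation: [-3.141, -0.001, 2.178]
ft_force: [-0.5, -0.2, -2.8]
finger_gap: 27.9
grasp_force: 79.1
```

>>> drive_tool(motion="1 0.01 0.01 0 0 0 0; 1 0.025 0.025 0 0 0 0; 1 0.04 0.045 0 0 0 0; 1 0.05 0.06 0 0 0 0; 1 0.055 0.063 0 0 0 0; 1 0.055 0.063 0 0 0 0; 1 0.055 0.063 0 0 0 0")

```text
time: 5.55
tcp_pos: [629.6, 55.1, 183.1]
orientation: [-3.141, 0.0, 2.175]
ft_force: [0.2, 0.4, -2.0]
finger_gap: 28.3
grasp_force: 79.2
```

Run:
```python
from station import arm
from h import *
import cv2,pickle
c=arm.read_camera("wrist"); t=arm.read_camera("top"); d=arm.read_camera("side"); pickle.dump((c,t,d),open("c3.pkl","wb"))
cv2.imwrite("pics/w3.png",c["image"][:,:,::-1])
s=arm.sense(); print(s["time"],s["tcp_pos"],s["orientation"],s["ft_force"],s["finger_gap"])
go(s,[588.5,116.5,185],2.18)
```

```text
5.7 [629.76098227  55.00339007 183.33610617] [-3.14148158e+00  1.64733012e-04  2.17489609e+00] [-0.02235616 -0.6762584  -1.61568884] 28.41113376784298
shift m [ 0.074   0.001  -0.0017] turn [-0.     0.    -0.005]
```

View pics/w3.png

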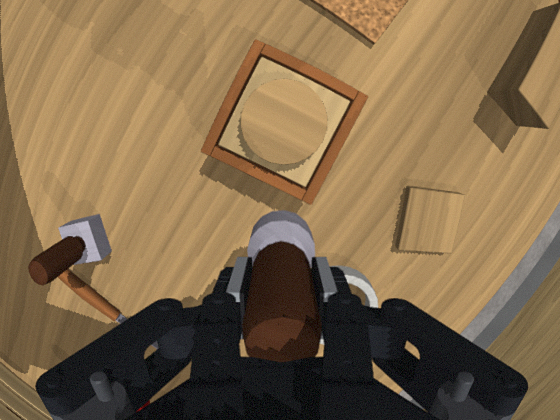

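The wrist view shows the blank centred near (284,122) inside its frame. The stamp foot is ahead of the fingers with its front rim at (281,211), and the mat corner is at the top.

Run:
```python
from h import *
import pickle,cv2
c,t,d=pickle.load(open("c3.pkl","rb"))
print("blank ray",fray(c,284.5,122,64), [fray(c,u,v,64).round(1).tolist() for u,v in((240,122),(329,122),(284,78),(284,166))])
print("frame",np.mean([fray(c,u,v,45) for u,v in((259,41),(367,97),(311,202),(202,151))],0))
F=fray(c,281.5,211,129.5); ax=np.array([np.cos(2.175),np.sin(2.175)]); print("foot axis",F-20*ax)
P=fcloud(c); q=P[210:260,245:320].reshape(-1,3); q=q[(q[:,2]>120)&(q[:,2]<165)]
print("foot z",np.percentile(q[:,2],[2,50,98]).round(1), "lat",[ (fray(c,u,v,143)-F)@np.array([ax[1],-ax[0]]) for u,v in((250,240),(315,240))])
g=P[80:165,242:327].reshape(-1,3); m=(g[:,2]>60)&(g[:,2]<70); print("blank cloud",m.sum(),g[m].mean(0),((g[m].min(0)+g[m].max(0))/2),np.ptp(g[m],0))
# top and side
for n,cc in(("top",t),("side",d)):
    Q=cloud(cc); m=((Q[...,2]>61)&(Q[...,2]<68)&(np.hypot(Q[...,0]-588,Q[...,1]-117)<45)); q=Q[m]; print(n,m.sum(),q.mean(0).round(1))
# mat by edges: colour mask in top first picture
T=pickle.load(open("c0.pkl","rb"))
for n,(a,b,e,f),(su,sv) in(("top",(115,178,190,250),(145,221)),("side",(178,255,282,338),(217,310))):
    im=cv2.GaussianBlur(T[n]["image"],(3,3),0).astype(int); sub=im[e:f,a:b]
    ref=np.median(im[sv-6:sv+7,su-6:su+7].reshape(-1,3),0); hs=cv2.cvtColor(sub.astype(np.uint8),cv2.COLOR_RGB2LAB)
    rl=cv2.cvtColor(ref.astype(np.uint8)[None,None],cv2.COLOR_RGB2LAB)[0,0]
    bg=cv2.cvtColor(np.median(np.r_[sub[0],sub[-1]],0).astype(np.uint8)[None,None],cv2.COLOR_RGB2LAB)[0,0]
    print(n,rl,bg); k=np.linalg.norm(hs[...,1:].astype(float)-rl[1:],axis=2)<np.linalg.norm(hs[...,1:].astype(float)-bg[1:],axis=2)
    k=cv2.morphologyEx(k.astype(np.uint8),cv2.MORPH_OPEN,np.ones((3,3))); ct=max(cv2.findContours(k,0,1)[0],key=cv2.contourArea)
    box=cv2.boxPoints(cv2.minAreaRect(ct)); print(cv2.contourArea(ct),[ray(T[n],*(p+[a,e]),8).round().tolist() for p in box],"c",ray(T[n],*(np.array(cv2.minAreaRect(ct)[0])+[a,e]),8))
```

```text
blank ray [590.67359499 116.48926163] [[561.3, 96.7], [619.6, 137.1], [570.1, 145.5], [610.6, 87.1]]
frame [590.85824693 117.05004165]
foot axis [631.34115609  53.46843063]
foot z [130.1 152.3 156.9] lat [np.float64(-18.869368212204996), np.float64(20.094951887579192)]
blank cloud 5766 [589.81237097 116.68206803  63.17693496] [589.57180557 116.54682751  63.1459951 ] [69.71564045 69.07528325  5.50593815]
top 0 [nan nan nan]
side 448 [588.7 117.5  64.3]
top [106 136 150] [113 132 148]
1343.5 [[617.0, 335.0], [614.0, 240.0], [517.0, 240.0], [519.0, 335.0]] c [566.73796205 287.31496231]
side [133 136 156] [131 132 152]
1402.5 [[615.0, 335.0], [646.0, 231.0], [520.0, 238.0], [499.0, 337.0]] c [568.41469692 287.18894448]<stdin>:12: RuntimeWarning: Mean of empty slice.
  ret = um.true_divide(
```

>>> drive_tool(motion="1 0.01 0.001 0 0 0 0; 1 0.03 0.002 0.005 0 0 0; 1 0.05 0.002 0.015 0 0 0; 1 0.065 0.002 0.03 0 0 0; 1 0.072 0.002 0.045 0 0 0; 1 0.074 0.002 0.053 0 0 0; 1 0.074 0.002 0.055 0 0 0; 1 0.074 0.002 0.055 0 0 0")

```text
time: 6.5
tcp_pos: [589.4, 118.0, 128.3]
orientation: [-3.142, 0.0, 2.176]
ft_force: [0.4, 0.1, -0.7]
finger_gap: 28.1
grasp_force: 79.2
```

Run:
```python
from station import arm
from h import *
import cv2,pickle
d=arm.read_camera("side"); w=arm.read_camera("wrist"); pickle.dump((d,w),open("c4.pkl","wb"))
a=cv2.resize(d["image"][180:290,190:300,::-1],(400,400)); b=cv2.resize(w["image"][120:300,190:370,::-1],(400,400))
cv2.imwrite("pics/s4.png",np.hstack([a,b]))
for _ in range(1):
  s=arm.sense(); print(s["time"],s["tcp_pos"],s["orientation"],s["ft_force"],s["ft_torque"],s["finger_gap"])
go(s,[589.5,117,127],2.175)
```

```text
6.6 [589.8104688 117.663906  128.8280176] [3.14078193e+00 5.78549160e-04 2.17541996e+00] [ 0.84885971 -0.48006957 -2.10884021] [-0.00097845 -0.00386536 -0.04885925] 28.410394895732143
shift m [-0.0004 -0.0006  0.0018] turn [0.001 0.001 0.   ]
```

View pics/s4.png

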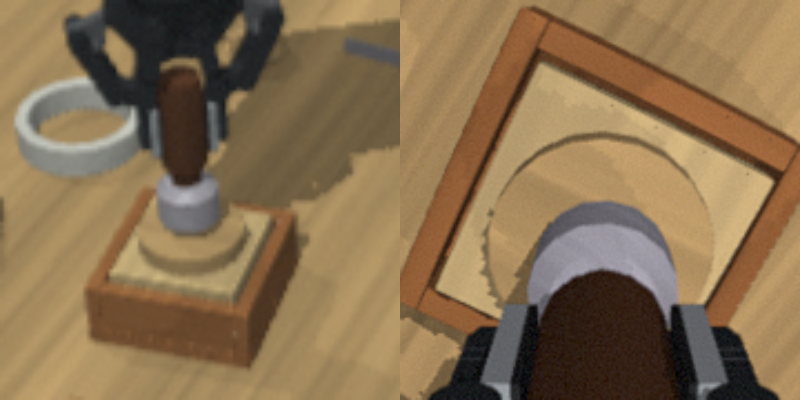

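Left (side view): the foot is just above the blank and centred in it. Right (wrist view): foot and blank are laterally aligned near x=601; I check the fore-aft alignment numerically, from the front edges at crop rows 133 (blank) and 202 (foot).

Run:
```python
from h import *
import pickle,cv2
d,w=pickle.load(open("c4.pkl","rb"))
ax=np.array([np.cos(2.175),np.sin(2.175)]); k=.45
B=fray(w,190+602*k-180,120+133*k,64)-35*ax; F=fray(w,190+602*k-180,120+202*k,74.5)-20*ax
print("wrist blank",B,"foot",F,"along x",(B-F)@ax)
s=110/400
# side: blank left/right extremes and bottom ; foot bottom
fl=ray(d,190+157*s,180+213*s,76); fr=ray(d,190+220*s,180+213*s,76); print("foot side mid",(fl+fr)/2)
bl=ray(d,190+137*s,180+230*s,64); br=ray(d,190+246*s,180+230*s,64); print("blank side mid",(bl+br)/2)
```

```text
wrist blank [589.58327382 118.22443065] foot [591.19847823 115.90844634] along x 2.8235590950020706
foot side mid [587.65261903 118.37541055]
blank side mid [585.35086459 120.16211497]
```

>>> drive_tool(motion="1 0.001 -0.0003 0 0 0 0; 1 0.002 -0.0006 0 0 0 0; 1 0.002 -0.0006 0.002 0 0 0; 1 0.002 -0.0006 0.004 0 0 0; 1 0.002 -0.0006 0.006 0 0 0; 1 0.002 -0.0006 0.008 0 0 0; 1 0.002 -0.0006 0.009 0 0 0; 1 0.002 -0.0006 0.009 0 0 0")

```text
time: 7.4
tcp_pos: [587.7, 119.1, 119.0]
orientation: [-3.141, -0.0, 2.176]
ft_force: [-0.6, 0.1, -2.0]
finger_gap: 28.2
grasp_force: 79.2
```

>>> drive_tool(motion="1 0 0 0.0005 0 0 0; 1 0 0 0.001 0 0 0; 1 0 0 0.0015 0 0 0; 1 0 0 0.002 0 0 0; 1 0 0 0.0025 0 0 0; 1 0 0 0.003 0 0 0; 1 0 0 0.003 0 0 0")

```text
time: 8.1
tcp_pos: [587.9, 119.1, 116.4]
orientation: [3.141, 0.0, 2.176]
ft_force: [-1.4, -0.7, 3.6]
finger_gap: 28.4
grasp_force: 79.5
```

>>> drive_tool(motion="1 0 0 0.001 0 0 0; 1 0 0 0.002 0 0 0; 1 0 0 0.003 0 0 0; 1 0 0 0.004 0 0 0; 1 0 0 0.005 0 0 0; 1 0 0 0.0055 0 0 0; 1 0 0 0.006 0 0 0; 1 0 0 0.006 0 0 0")

```text
time: 8.9
tcp_pos: [587.9, 119.1, 110.6]
orientation: [3.141, 0.0, 2.176]
ft_force: [-2.9, -0.9, 8.4]
finger_gap: 28.4
grasp_force: 80.0
```

Run:
```python
from station import arm
from h import *
import cv2
d=arm.read_camera("side")
P=cloud(d); q=P[225:275,215:272].reshape(-1,3); r=np.hypot(q[:,0]-588.7,q[:,1]-117.5); m=(r<33)&(r>23)&(q[:,2]>48)&(q[:,2]<68); print("blank z",m.sum(),np.median(q[m,2]))
for i in range(4):
  s=arm.sense(); print(s["time"],s["tcp_pos"],s["orientation"],s["ft_force"],s["ft_torque"],s["finger_gap"]); arm.read_camera("top")
```

```text
blank z 183 56.61595452699851
8.95 [587.88809633 119.1079017  110.64727484] [3.14124949e+00 3.44467561e-04 2.17582291e+00] [-3.00002078 -1.39144311  8.41626615] [-0.13613201  0.50134095 -0.05122826] 28.37004225853578
9.0 [587.88394637 119.10549254 110.66730693] [3.14123020e+00 3.43878536e-04 2.17578795e+00] [-3.16823394 -1.07253066  8.585094  ] [-0.1909408   0.49290298 -0.0513593 ] 28.254622337001734
9.05 [587.91102666 119.11083696 110.67492071] [3.14117969e+00 3.66061184e-04 2.17578616e+00] [-2.94978219 -1.03645815  8.17005079] [-0.14681801  0.49993658 -0.01330246] 28.292615288120572
9.1 [587.88548009 119.09829464 110.66679179] [3.14121692e+00 3.83530330e-04 2.17580239e+00] [-2.07740923  0.38923245  7.96148867] [-0.17511848  0.45033084 -0.01595406] 28.769343132303135
```

The bed has sunk about 7.7 mm with roughly 10.5 N on it. I hold it there, then lift straight up slowly.

>>> drive_tool(motion="1 0 0 0.0005 0 0 0; 1 0 0 0.0005 0 0 0; 1 0 0 0.0005 0 0 0; 1 0 0 0.0005 0 0 0; 1 0 0 0.0005 0 0 0; 1 0 0 0.0005 0 0 0; 1 0 0 0.0005 0 0 0; 1 0 0 0.0005 0 0 0")

```text
time: 9.95
tcp_pos: [587.9, 119.1, 110.2]
orientation: [3.141, 0.0, 2.176]
ft_force: [-3.1, -1.1, 8.0]
finger_gap: 28.7
grasp_force: 80.1
```

>>> drive_tool(motion="1 0 0 0 0 0 0; 1 0 0 0 0 0 0; 1 0 0 0 0 0 0; 1 0 0 0 0 0 0; 1 0 0 0 0 0 0; 1 0 0 0 0 0 0; 1 0 0 0 0 0 0; 1 0 0 0 0 0 0")

```text
time: 10.75
tcp_pos: [587.9, 119.1, 110.2]
orientation: [3.141, 0.0, 2.176]
ft_force: [-2.6, -0.8, 8.4]
finger_gap: 28.2
grasp_force: 80.1
```

>>> drive_tool(motion="1 0 0 -0.0015 0 0 0; 1 0 0 -0.003 0 0 0; 1 0 0 -0.0045 0 0 0; 1 0 0 -0.006 0 0 0; 1 0 0 -0.0075 0 0 0; 1 0 0 -0.009 0 0 0; 1 0 0 -0.0105 0 0 0; 1 0 0 -0.0125 0 0 0")

```text
time: 11.55
tcp_pos: [587.6, 119.1, 121.9]
orientation: [-3.141, -0.0, 2.176]
ft_force: [0.2, -1.0, -3.3]
finger_gap: 28.3
grasp_force: 79.5
```

>>> drive_tool(motion="1 0 0 -0.003 0 0 0; 1 0 0 -0.008 0 0 0; 1 0 0 -0.016 0 0 0; 1 0 0 -0.026 0 0 0; 1 0 0 -0.038 0 0 0; 1 0 0 -0.048 0 0 0; 1 0 0 -0.05 0 0 0; 1 0 0 -0.05 0 0 0")

```text
time: 12.35
tcp_pos: [587.9, 119.1, 172.8]
orientation: [3.141, 0.001, 2.176]
ft_force: [-0.4, 0.1, -2.7]
finger_gap: 28.5
grasp_force: 79.5
```

Run:
```python
from station import arm
from h import *
import cv2,pickle
w=arm.read_camera("wrist"); d=arm.read_camera("side"); pickle.dump((w,d),open("c5.pkl","wb"))
cv2.imwrite("pics/w5.png",np.hstack([cv2.resize(w["image"][0:300,130:430,::-1],(400,400)),cv2.resize(d["image"][160:340,160:340,::-1],(400,400))]))
s=arm.sense(); print(s["time"],s["tcp_pos"],s["orientation"],s["ft_force"],s["finger_gap"])
go(s,[566,288,130],2.175)
```

```text
12.45 [587.58850384 119.08701187 171.99158518] [-3.14111761e+00 -1.43403221e-04  2.17575943e+00] [ 0.13445755  0.84651882 -2.77000119] 28.569863004758922
shift m [0.1512 0.0783 0.042 ] turn [-0.    -0.     0.001]
```

View pics/w5.png

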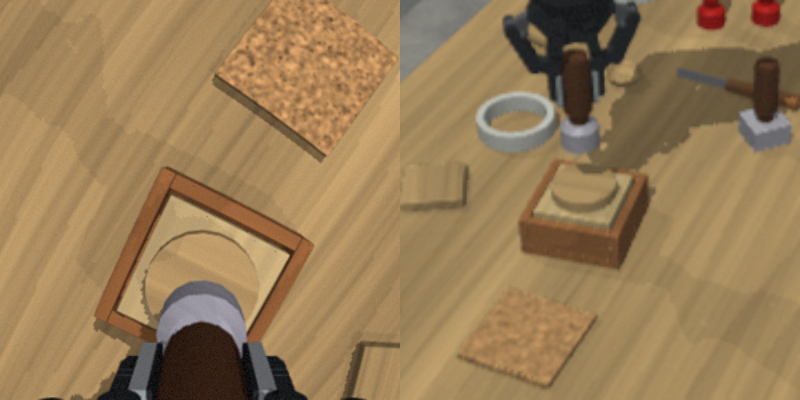

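Left: the blank with the foot rising off its middle, and the mat beyond it at the top right. Right: the blank is back up, the stamp is upright, and the mat is centred near (528,336). I move over the mat.

>>> drive_tool(motion="1 0.015 0.008 0 0 0 0; 1 0.04 0.021 0 0 0 0; 1 0.07 0.036 0 0 0 0; 1 0.1 0.052 0 0 0 0; 1 0.13 0.067 0 0 0 0; 1 0.147 0.076 0 0 0 0; 1 0.152 0.079 0 0 0 0; 1 0.152 0.079 0 0 0 0")

```text
time: 13.25
tcp_pos: [566.0, 289.6, 171.9]
orientation: [-3.141, 0.0, 2.177]
ft_force: [-0.3, 0.1, -2.2]
finger_gap: 28.7
grasp_force: 79.2
```

>>> drive_tool(motion="1 0 0 0.01 0 0 0; 1 0 0 0.03 0 0 0; 1 0 0 0.05 0 0 0; 1 0 0 0.07 0 0 0; 1 0 0 0.085 0 0 0; 1 0 0 0.094 0 0 0; 1 0 0 0.096 0 0 0; 1 0 0 0.096 0 0 0")

```text
time: 14.05
tcp_pos: [566.6, 288.9, 76.4]
orientation: [3.141, 0.0, 2.175]
ft_force: [-0.0, 0.2, -2.5]
finger_gap: 28.6
grasp_force: 79.2
```

Run:
```python
from station import arm
from h import *
import cv2,pickle
w=arm.read_camera("wrist"); d=arm.read_camera("side"); pickle.dump((w,d),open("c6.pkl","wb"))
cv2.imwrite("pics/w6.png",np.hstack([cv2.resize(w["image"][100:320,170:390,::-1],(400,400)),cv2.resize(d["image"][220:360,150:290,::-1],(400,400))]))
s=arm.sense(); print(s["time"],s["tcp_pos"],s["orientation"],s["ft_force"],s["finger_gap"])
```

```text
14.15 [566.6937434  289.16916328  77.0199663 ] [3.14043687e+00 3.83509665e-04 2.17574594e+00] [ 1.34723272  0.29520981 -2.63678898] 28.175016218719477
```

View pics/w6.png

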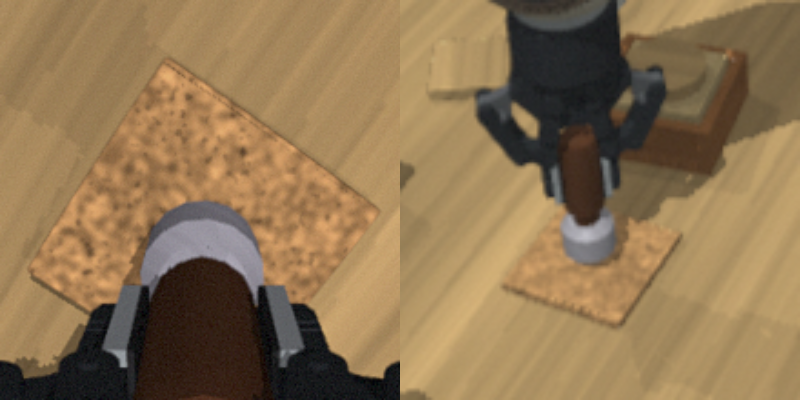

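The mat's side corners are at crop (30,270) and (379,212), and the foot front is at (201,201). On the right, the stamp hangs upright above the mat.

Run:
```python
from h import *
import pickle
w,d=pickle.load(open("c6.pkl","rb")); k=.55
f=lambda x,y,h: fray(w,170+x*k,100+y*k,h)
a,b,c=f(30,270,8),f(379,212,8),f(167,60,8); ax=np.array([np.cos(2.176),np.sin(2.176)]); ay=np.array([ax[1],-ax[0]])
M=(a+b)/2; F=f(201,201,23)-20*ax
print(a,b,c,np.linalg.norm(a-c),np.linalg.norm(b-c),"mat",M,"foot",F,"move x,y",(M-F)@ax,(M-F)@ay)
```

```text
[518.9767795  238.73043875] [616.92824809 335.44223959] [519.38899583 335.95507467] 97.22550977693946 97.54060042627202 mat [567.95251379 287.08633917] foot [567.59779411 287.29135098] move x,y -0.3704094094437908 0.17507930047500594
```

>>> drive_tool(motion="1 0 0 0.003 0 0 0; 1 0 0 0.006 0 0 0; 1 0 0 0.009 0 0 0; 1 0 0 0.011 0 0 0; 1 0 0 0.0125 0 0 0; 1 0 0 0.0135 0 0 0; 1 0 0 0.014 0 0 0; 1 0 0 0.014 0 0 0")

```text
time: 14.95
tcp_pos: [566.3, 289.1, 62.3]
orientation: [-3.142, 0.0, 2.176]
ft_force: [-0.4, -0.1, -2.1]
finger_gap: 28.2
grasp_force: 79.2
```

>>> drive_tool(motion="1 0 0 0.0005 0 0 0; 1 0 0 0.0005 0 0 0; 1 0 0 0.001 0 0 0; 1 0 0 0.001 0 0 0")

```text
time: 15.35
tcp_pos: [566.4, 289.1, 62.0]
orientation: [3.141, 0.0, 2.176]
ft_force: [-1.8, -1.7, 6.6]
finger_gap: 28.2
grasp_force: 80.3
```

Contact is made. I ease off, reduce the grip and open slowly.

>>> drive_tool(motion="1 0 0 -0.0003 0 0 0; 1 0 0 -0.0006 0 0 0; 1 0 0 -0.0006 0 0 0; 1 0 0 -0.0006 0 0 0", newtons=20)

```text
time: 15.75
tcp_pos: [566.4, 289.1, 62.1]
orientation: [3.141, 0.0, 2.176]
ft_force: [-1.8, -1.8, 5.4]
finger_gap: 28.3
grasp_force: 79.8
```

>>> drive_tool(motion="0.2 0 0 0 0 0 0; 0 0 0 0 0 0 0; -0.3 0 0 0 0 0 0; -0.6 0 0 0 0 0 0; -1 0 0 0 0 0 0; -1 0 0 0 0 0 0; -1 0 0 0 0 0 0; -1 0 0 0 0 0 0")

```text
time: 16.55
tcp_pos: [566.3, 289.0, 61.8]
orientation: [-3.142, 0.0, 2.176]
ft_force: [-0.9, 0.7, -0.3]
finger_gap: 85.3
grasp_force: 0.0
```

>>> drive_tool(motion="-1 0 0 0 0 0 0; -1 0 0 -0.01 0 0 0; -1 0 0 -0.03 0 0 0; -1 0 0 -0.055 0 0 0; -1 0 0 -0.085 0 0 0; -1 0 0 -0.11 0 0 0; -1 0 0 -0.125 0 0 0; -1 0 0 -0.13 0 0 0")

```text
time: 17.35
tcp_pos: [566.8, 289.3, 194.5]
orientation: [3.138, 0.001, 2.176]
ft_force: [0.4, -0.5, 0.2]
finger_gap: 85.5
grasp_force: 0.0
```

Run:
```python
from station import arm
from h import *
import cv2
w=arm.read_camera("wrist"); d=arm.read_camera("side")
cv2.imwrite("pics/w7.png",np.hstack([cv2.resize(w["image"][60:360,130:430,::-1],(400,400)),cv2.resize(d["image"][200:360,140:300,::-1],(400,400))]))
s=arm.sense(); print(s["time"],s["tcp_pos"],s["ft_force"],s["finger_gap"])
P=fcloud(w).reshape(-1,3); q=P[(np.hypot(P[:,0]-567,P[:,1]-288)<40)]
for lo,hi in((114,124),(30,40)):
    m=q[(q[:,2]>lo)&(q[:,2]<hi)]; print(lo,len(m),((m.min(0)+m.max(0))/2).round(1),np.ptp(m,0).round(1))
```

```text
17.45 [566.39077186 289.10425964 192.69097265] [ 0.48398412 -0.19764122 -0.58666697] 85.49435207743075
114 875 [567.1 288.  116.7] [25.3 24.9  5.3]
30 384 [567.2 290.   33.4] [37.8 34.4  6.7]
```

View pics/w7.png

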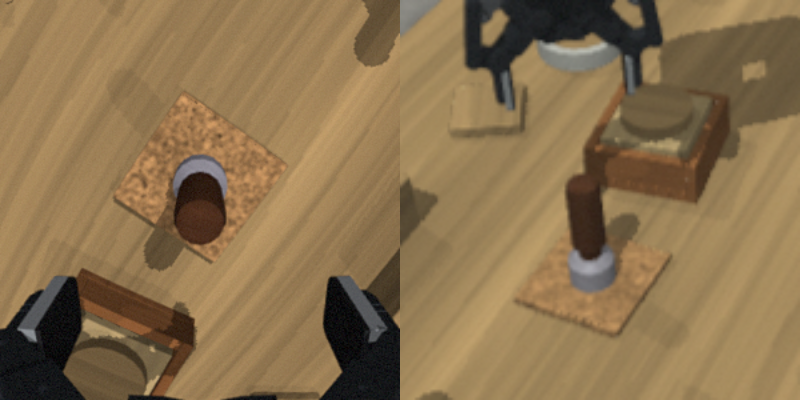

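Both views show the stamp standing upright on the middle of the mat with the gripper well clear above it.

```bash
python3 -c "
from station import arm
print(arm.hand_in())"
```

```text
the job is handed in; nothing more can be done
None
```

I pressed the round-footed stamp on the blank (bed sunk about 7.7 mm, held for about 2 s), lifted it straight off, left it standing upright on the middle of the cork mat, and handed the job in at about 17.5 s; no verdict was returned.

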